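Set out the sample station board

ROBOT

A 6-joint arm with a two-finger parallel gripper is mounted at the origin on a cart in front of the work surface, level with it; the furniture and walls round the work are solid. World frame = base frame: x ahead of the robot, y to its left, z up, the work surface at z = 0. Lengths are in m, angles in rad, forces in N, time in s.
With the tool pointing down it reaches from about 0.35 to 0.85 m from the base axis. Payload 8.1 kg.
Tool frame: the origin (TCP) lies between the finger pads; the fingertips stand 19 mm ahead of it and the grasp point (between the pads) is the TCP (robot.tcp_to_tips is the distance from the TCP to the fingertips, in m); z points along the fingers, y is the line along which they close (so a half turn about z gives the same grasp; the last joint's range is limited). The gripper opens to 85 mm and grips with 20 to 120 N. Pads are 22 mm wide; open, the fingers measure 114 mm over their backs; the gripper's body (76 mm by 85 mm) begins 54 mm behind the grasp point. The pads swing forward as they close: fully open they stand 13 mm farther back than shut.
Start: joints at [-1.301, 0.13, 1.488, -0, 1.523, -0.085], TCP at [0.208, -0.563, 0.25] pointing down, gripper open.
Joint ranges: [-2.96, 2.96], [-0.89, 2.26], [0.02, 2.5], [-1.34, 4.48], [0, 2.73], [-2.66, 2.66]. Speed limits (rad/s): [2.39, 2.39, 2.79, 3.14, 3.14, 3.14].

INTERFACE

Orientations are given as a rotation vector (axis times angle).
In Python, from station import robot gives the robot as it stands.
- The arm moves only by the shell command python3 -m crank 'ROWS' [FORCE]. ROWS is JSON, a list of rows, each a list of 7 numbers: the turn, a rotation vector about the tool's x, y, z in degrees, then the shift along the tool's x, y, z in mm, then the gripper command: -1 is shut, 1 is fully open, values between are in proportion. In form: [[rx, ry, rz, tx, ty, tz, gripper], ...]. A call has 1 to 10 rows; each row is the pose to reach, as a shift and turn from the pose commanded when the call began, along the tool's axes at that moment; what a row does not reach only later rows make up. A row lasts 1/8 s, in which the tool goes at most 62.5 mm and 10.7 degrees, less where a joint would pass 70% of its speed; a pose out of reach is approached as far as the arm can. A call with a gripper value outside its range is refused whole. The fingers move at their own pace and stop on an object; FORCE is the grip in N (left out, the last holds). Time passes only in rows, so rows that repeat a pose let the fingers close. It gives the time, the measured TCP pose, the force, the opening and the grip force at its end, in the units of the state.
- robot.get_state(): the state, without advancing time (a new reading comes with each control period).
- robot.grab_frame(name): name is "side" or "top" or "wrist"; returns a dict with "pixels" (480x640x3 uint8, red, green, blue), "fx", "fy", "cx", "cy" (pixels), "world_from_camera" (4x4, takes a point from camera to world coordinates). Camera axes: x right, y down, z forward; pixel columns grow to the right and rows downward; lengths in m; the calibration is good to about 2 mm. A picture is of the moment at which its call begins. There is no depth.
- robot.close_job(): hands the job in; it is judged then, once.
The state is a dict: "time": time; "q": joint angles; "joint_vel": joint speeds; "joint_efforts": joint torques, N m; "eef_pos": TCP position; "tool_rot": TCP orientation; "force": force on the tool from outside, world axes, zero at the start; "ft_torque": the same for the moment, N m; "gripper_width": opening from 0.0 (shut) to 1.0 (fully open); "grip_force": force on a finger pad.
Only numpy, scipy, OpenCV 4.12 (cv2) and the standard library are available. Lean on these libraries where they do the work, as an engineer would, in place of code of your own. Each camera call takes 0.05 s, during which the arm holds its last target. There are 200 camera calls.

TASK

Set out the station board for the next run, each thing upright and centred on its own dark pad: in the back row the white bottle with the red cap directly behind the timer, the small brown bottle directly behind the empty dish and the blue-capped jar between those two bottles; in the front row the round tin between the timer and the dish. Stand the shorter of the two vials in the middle of the tin's lid. Tip nothing over, and leave the timer, the dish, the tall vial and the crimper where they are.

Things in the scene. Friction and masses are not known exactly. Their poses are not given: they have to be found in the camera images.
- board: grey plastic board fixed to the bench, 210 (x) x 310 (y) x 8 mm, flat top at z = 8 mm; its x axis points from the front (nearest the robot) to the back, its y axis to the left, turned up to 0.25 rad from the world's. A lip 8 mm wide rises 5.5 mm over the top along its back edge. Six flush round dark pads, 80 mm across, in two rows of three: back row at x = +50 mm, front row at x = -50 mm, each row at y = +100, 0 and -100 mm. Origin at the centre of its underside.
- timer: flat white bench timer with three buttons, 66 x 66 x 19 mm, lying loose on the left or the right pad of the board's front row (which one varies). Stays there. Origin at the centre of its underside, z up.
- dish: low round empty white dish, 70 mm across, 14 mm high, loose on the other outer pad of the board's front row. Stays there. Origin at the centre of its underside, z up.
- tin: closed round white tin, 66 mm across, 26 mm high, with a flat lid, standing on the bench. Origin at the centre of its underside, z up.
- short_vial: short clear vial with a white crimped cap, 23 mm across, 46 mm high, standing on the bench. Origin at the centre of its underside, z up.
- tall_vial: tall clear vial with a white crimped cap, 23 mm across, 76 mm high, standing on the bench: not part of the job, stays where it is. Origin at the centre of its underside, z up.
- jar: squat white jar with a blue cap, body 60 mm across up to a shoulder, 80 mm high in all; can be gripped 35 mm over its foot. Origin at the centre of its underside, z up.
- amber: small brown bottle with a white cap, body 46 mm across, 105 mm high in all; can be gripped 55 mm over its foot. Origin at the centre of its underside, z up.
- wash: white bottle with a red cap, body 52 mm across, 120 mm high in all; can be gripped 60 mm over its foot. Origin at the centre of its underside, z up.
- crimper: hand crimper with black handles lying on the bench behind the work, 92 x 213 x 35 mm (213 along its own y). Stays where it is. Origin at the centre of its underside.
There are look-alikes about, which are no part of the job. What is shaped like the short_vial but purple is not meant. Several things look just like the amber: the one meant starts nearest to the robot's base.

How it is judged:
At the end, for the whole second after the job is handed in: Red-capped bottle behind the timer, brown bottle behind the dish, jar on the middle back pad, tin on the middle front pad, each within 12 mm of the pad's centre along each board axis; short vial on the tin within 12 mm of its centre; all five upright within 0.1 rad, released, at rest (((y of timer in the frame of board above 0 m and x of wash in the frame of board between 0.038 and 0.062 m and y of wash in the frame of board between 0.088 and 0.112 m and x of amber in the frame of board between 0.038 and 0.062 m and y of amber in the frame of board between -0.112 and -0.088 m) or (y of timer in the frame of board below 0 m and x of wash in the frame of board between 0.038 and 0.062 m and y of wash in the frame of board between -0.112 and -0.088 m and x of amber in the frame of board between 0.038 and 0.062 m and y of amber in the frame of board between 0.088 and 0.112 m)) and x of jar in the frame of board between 0.038 and 0.062 m and y of jar in the frame of board between -0.012 and 0.012 m and x of tin in the frame of board between -0.062 and -0.038 m and y of tin in the frame of board between -0.012 and 0.012 m and horizontal distance between short_vial and tin below 0.012 m and z of wash in the frame of board between 0.004 and 0.012 m and angle between each of wash, amber, jar, tin, short_vial's own z axis and vertical below 0.1 rad and linear speed of each of wash, amber, jar, tin, short_vial below 0.02 m/s and z of amber in the frame of board between 0.004 and 0.012 m and z of jar in the frame of board between 0.004 and 0.012 m and z of tin in the frame of board between 0.004 and 0.012 m and z of short_vial in the frame of tin between 0.022 and 0.03 m); the robot touches nothing.
It fails at once if the timer is shifted by more than 20 mm (distance of timer from where it was at the start of the episode above 0.02 m).
It fails at once if the dish is shifted by more than 20 mm (distance of dish from where it was at the start of the episode above 0.02 m).
It fails at once if the tall vial is shifted by more than 20 mm (distance of tall_vial from where it was at the start of the episode above 0.02 m).
It fails at once if the crimper is shifted by more than 20 mm (distance of crimper from where it was at the start of the episode above 0.02 m).
It fails at once if a bottle, the jar, the tin or a vial is tipped by more than 0.6 rad (angle between any of jar, amber, wash, tin, short_vial, tall_vial's own z axis and vertical above 0.6 rad).
It also fails if it takes over 136 s, if anything falls off the work surface, if the arm or the gripper's body presses on something with over 40 N, if the wrist force passes 120 N, or if a joint passes its speed limit or range.

## Working session

There is one attempt and no reset: what is moved stays moved. The work goes in short steps, Python scripts to look and compute and a shell command to move; the robot and the scene stay as the last step left them, time stands still between calls to the robot, and variables do not carry over. Pictures are saved under pics/ and viewed, at most 14 in all, crops included, and the job is handed in when it is done.

```bash
ls; mkdir -p pics; python3 - <<'E'
from station import robot
import cv2
for n in("top","side","wrist"):
    f=robot.grab_frame(n); cv2.imwrite(f"pics/{n}0.png",f["pixels"][:,:,::-1])
    print(n,f["fx"],f["cx"],f["cy"],f["world_from_camera"].round(3).tolist() if hasattr(f["world_from_camera"],'round') else f["world_from_camera"])
s=robot.get_state();print(s)
E
```

```text
pics
top 577.7858564521532 312.5523753498321 242.4802063961669 [[-0.018, -0.984, 0.179, 0.303], [-1.0, 0.021, 0.016, -0.092], [-0.019, -0.179, -0.984, 1.697], [0.0, 0.0, 0.0, 1.0]]
side 526.1536318742262 324.3117809305206 246.48867733138752 [[0.865, -0.244, 0.438, 0.068], [-0.502, -0.437, 0.746, -1.007], [0.009, -0.865, -0.501, 0.674], [0.0, 0.0, 0.0, 1.0]]
wrist 426.13039612094263 320.07470815305925 244.004934414907 [[0.347, -0.887, -0.304, 0.286], [-0.938, -0.328, -0.111, -0.534], [-0.001, 0.324, -0.946, 0.373], [0.0, 0.0, 0.0, 1.0]]
{'time': 0.15, 'q': array([-1.30140936e+00,  1.31014420e-01,  1.48902221e+00,  1.67989175e-06,
        1.52300874e+00, -8.54039205e-02]), 'joint_vel': array([-7.61922931e-04, -2.88163319e-03, -2.39133329e-03, -2.64694823e-05,
       -2.85603555e-04, -9.46345752e-04]), 'joint_efforts': array([ 1.82584874e-03, -5.70062900e+01, -5.01158309e+01, -1.48240233e-04,
        9.56977601e-03,  1.34447691e-05]), 'eef_pos': array([ 0.20835012, -0.56224137,  0.24947322]), 'tool_rot': array([-3.09086652e+00, -5.54130406e-01,  2.06902164e-04]), 'force': array([-0.6777305 , -0.13134436,  0.14617951]), 'ft_torque': array([ 0.02914583, -0.02037524, -0.04712798]), 'grip_force': 0.0, 'gripper_width': 0.9968525774765918}
```

View pics/top0.png

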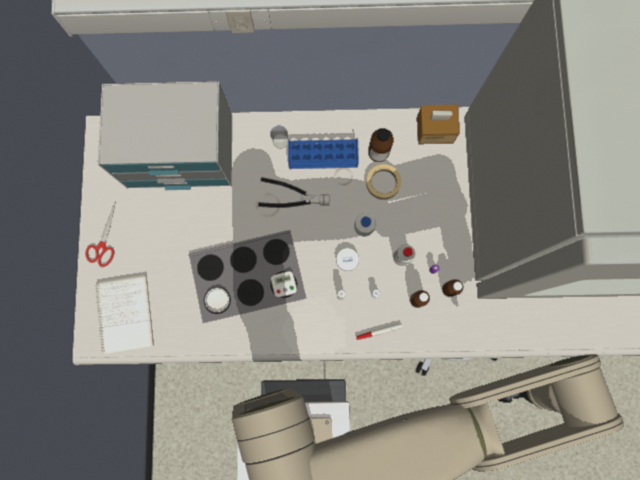

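View pics/side0.png

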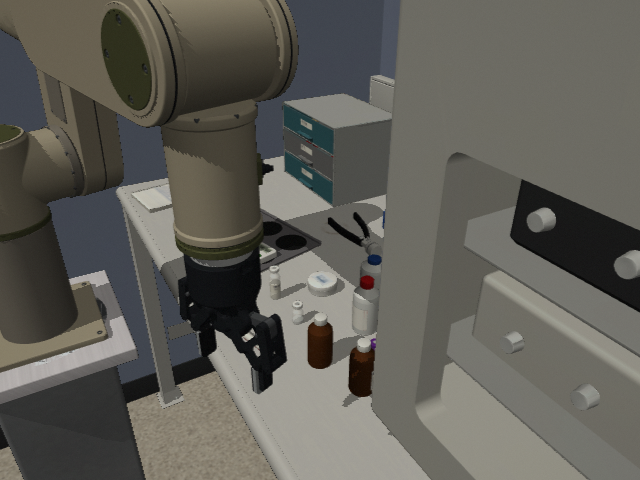

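Top view: timer (284,285) on the right front pad; dish (217,299) left; tin (347,259); jar blue cap (366,222); red cap (407,253). Ambers at (420,298) and (454,288), with a larger brown bottle at (381,140). Vials at (341,294) and (376,293); the side view shows the tall one left of the short one, so the short one is (376,293). The purple look-alike is at (434,268).

```bash
python3 - <<'E'
import cv2
a=cv2.imread("pics/top0.png")
cv2.imwrite("pics/c1.png",cv2.resize(a[205:325,320:480],None,fx=5,fy=5,interpolation=cv2.INTER_CUBIC))
cv2.imwrite("pics/c2.png",cv2.resize(a[222:332,180:320],None,fx=5,fy=5,interpolation=cv2.INTER_CUBIC))
E
```

```text
(no output)
```

View pics/c1.png

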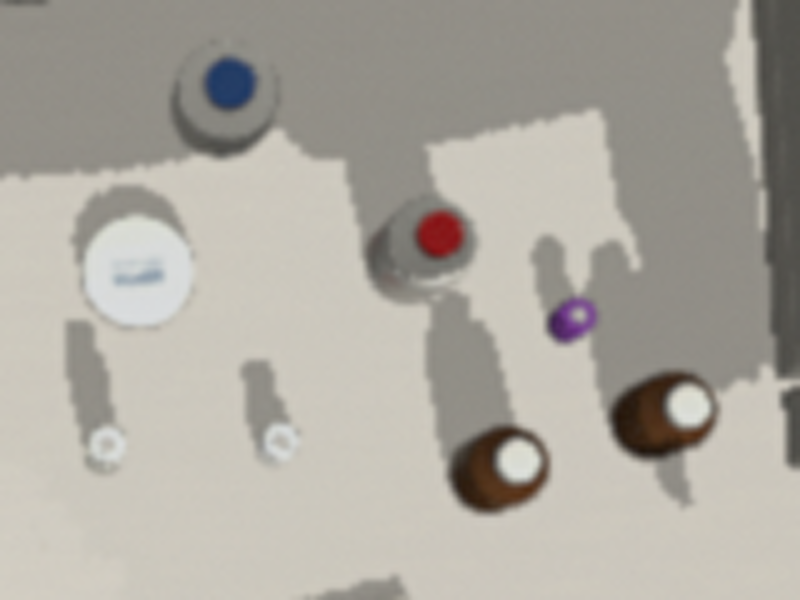

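View pics/c2.png

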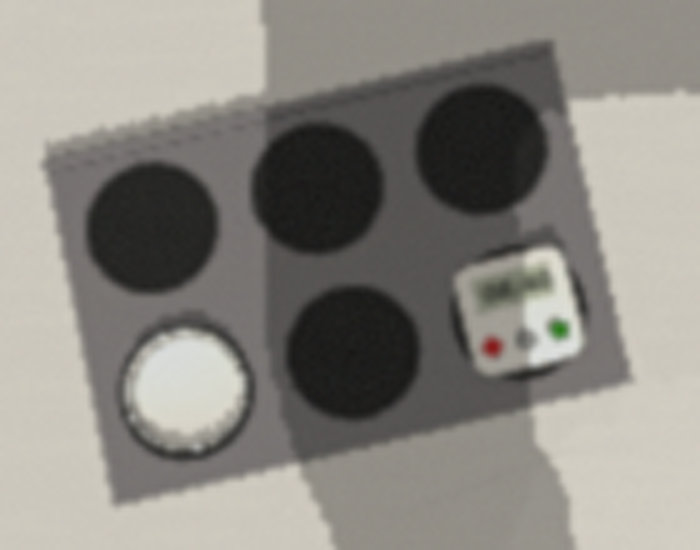

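Crop c1 (5×, offset 320,205): jar cap (230,83), red cap (440,234), tin lid (138,272), vials (107,444) and (279,441), purple (578,316), ambers (518,461) and (689,407). Crop c2 (5×, offset 180,222): back pads (151,228), (317,188), (481,149); free front pad (353,352).

```bash
cat > h.py <<'E'
from station import robot
import numpy as np, cv2
from scipy.spatial.transform import Rotation as R
def px2w(f,u,v,z):
    M=np.array(f["world_from_camera"]); d=M[:3,:3]@[(u-f["cx"])/f["fx"],(v-f["cy"])/f["fy"],1]
    return (M[:3,3]+d*(z-M[2,3])/d[2])[:3]
def w2px(f,p):
    M=np.array(f["world_from_camera"]); c=M[:3,:3].T@(np.array(p)-M[:3,3])
    return np.array([f["fx"]*c[0]/c[2]+f["cx"],f["fy"]*c[1]/c[2]+f["cy"]])
# going: shift (tool axes, mm) and turn about tool z (deg) to have TCP at p, closing line (tool y) at world yaw
def go(p,yaw=None,base=None):
    s=robot.get_state(); Rt=R.from_rotvec(s["tool_rot"]).as_matrix()
    d=Rt.T@(np.array(p)-s["eef_pos"])*1000
    y=np.degrees(np.arctan2(Rt[1,1],Rt[0,1]))
    tilt=np.degrees(np.arccos(-Rt[2,2]))
    print("shift",d.round(1),"tool-y yaw",round(y,1),"tilt",round(tilt,2),"tcp",s["eef_pos"].round(4),"t",round(s["time"],2),"w",round(s["gripper_width"],3), "rz(+=cw)",None if yaw is None else round((y-yaw+90)%180-90,1))
    return Rt
E
python3 - <<'E'
from h import *
f=robot.grab_frame("top"); g=robot.grab_frame("side")
q=lambda x,y,ox,oy:(ox+(x+.5)/5-.5,oy+(y+.5)/5-.5)
for n,x,y,z in [("jar",230,83,.08),("wash",440,234,.12),("tin",138,272,.026),("vL_tall",107,444,.076),("vL_short",107,444,.046),("vR_short",279,441,.046),("vR_tall",279,441,.076),("amber1",518,461,.105),("amber2",689,407,.105),("purple",578,316,.046)]:
    p=px2w(f,*q(x,y,320,205),z); print(n,p[:2].round(4),np.hypot(*p[:2]).round(3),"side",w2px(g,p).round(),"foot",w2px(g,[p[0],p[1],0]).round())
P={}
for n,x,y,z in [("BL",151,228,.008),("BM",317,188,.008),("BR",481,149,.008),("FM",353,352,.008),("dish",186,390,.014),("timer",522,312,.027)]:
    P[n]=px2w(f,*q(x,y,180,222),z)[:2]; print(n,P[n].round(4))
# fit
loc=np.array([[50,100],[50,0],[50,-100],[-50,0]])/1000; W=np.array([P[k] for k in("BL","BM","BR","FM")])
lm=loc-loc.mean(0); wm=W-W.mean(0)
th=np.arctan2((lm[:,0]*wm[:,1]-lm[:,1]*wm[:,0]).sum(),(lm*wm).sum()); Q=np.array([[np.cos(th),-np.sin(th)],[np.sin(th),np.cos(th)]])
t=W.mean(0)-Q@loc.mean(0); print("th",th,"t",t); print((loc@Q.T+t).round(4), (loc@Q.T+t-W).round(4))
print("timer loc",(Q.T@(P["timer"]-t)).round(3),"dish",(Q.T@(P["dish"]-t)).round(3))
go([.5,-.4,.25])
E
```

```text
jar [ 0.656  -0.2185] 0.691 side [374. 258.] foot [372. 289.]
wash [ 0.5596 -0.3281] 0.649 side [366. 279.] foot [363. 329.]
tin [ 0.556  -0.1653] 0.58 side [321. 280.] foot [321. 289.]
vL_tall [ 0.4513 -0.1429] 0.473 side [273. 268.] foot [275. 298.]
vL_short [ 0.454  -0.1439] 0.476 side [275. 280.] foot [276. 298.]
vR_short [ 0.4539 -0.242 ] 0.514 side [296. 304.] foot [297. 322.]
vR_tall [ 0.4511 -0.2393] 0.511 side [294. 291.] foot [295. 322.]
amber1 [ 0.435  -0.3671] 0.569 side [319. 317.] foot [319. 362.]
amber2 [ 0.4628 -0.4624] 0.654 side [363. 343.] foot [360. 389.]
purple [ 0.5223 -0.416 ] 0.668 side [374. 342.] foot [373. 362.]
BL [0.5425 0.2408]
BM [0.5645 0.1424]
BR [0.5859 0.0449]
FM [0.4667 0.1208]
dish [0.4458 0.2177]
timer [0.4862 0.0201]
th 0.2185547204941508 t [0.51549045 0.13180802]
[[0.5426 0.2403]
 [0.5643 0.1426]
 [0.586  0.045 ]
 [0.4667 0.121 ]] [[ 0.0001 -0.0005]
 [-0.0002  0.0003]
 [ 0.0001  0.0001]
 [-0.0001  0.0001]]
timer loc [-0.053 -0.103] dish [-0.049  0.099]
shift [ 3.298e+02 -5.100e+01 -1.000e-01] tool-y yaw -69.7 tilt 0.05 tcp [ 0.2084 -0.5624  0.2498] t 0.25 w 0.998 rz(+=cw) None
```

```bash
python3 - <<'E'
import cv2
a=cv2.imread("pics/side0.png")
cv2.imwrite("pics/c3.png",cv2.resize(a[250:400,260:400],None,fx=4,fy=4,interpolation=cv2.INTER_CUBIC))
from h import *
go([.435,-.367,.25],-40); go([.435,-.367,.057],-40)
E
```

```text
shift [ 2.804e+02 -1.045e+02 -1.000e-01] tool-y yaw -69.7 tilt 0.05 tcp [ 0.2084 -0.5624  0.2498] t 0.25 w 0.998 rz(+=cw) -29.7
shift [ 280.3 -104.3  192.9] tool-y yaw -69.7 tilt 0.05 tcp [ 0.2084 -0.5624  0.2498] t 0.25 w 0.998 rz(+=cw) -29.7
```

View pics/c3.png

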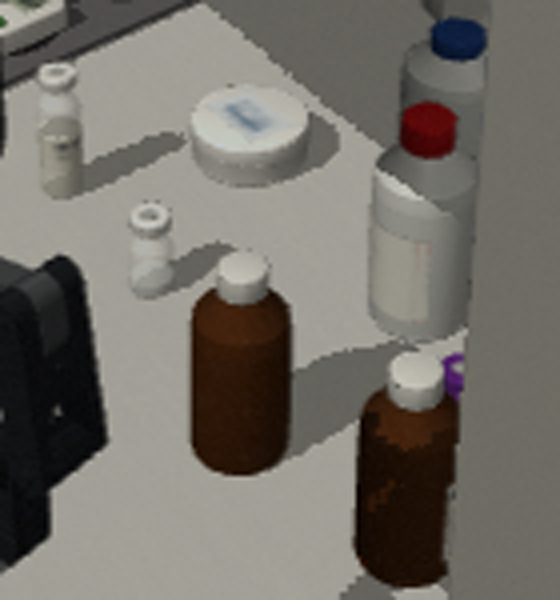

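Crop c3: brown bottle meant at (240,360), i.e. side pixel (320,340), upright. The other amber (410,470) is farther away. The short vial (150,250) is clearly shorter than the tall one (60,130), and the wash shoulder sits about 80 mm up.

```bash
python3 -m crank '[[0,0,-10,60,-20,0,1],[0,0,-20,120,-42,0,1],[0,0,-30,180,-65,0,1],[0,0,-30,240,-87,0,1],[0,0,-30,280,-104,0,1],[0,0,-30,280,-104,0,1],[0,0,-30,280,-104,0,1]]' 40; python3 - <<'E'
from h import *
go([.435,-.367,.058],-40)
f=robot.grab_frame("wrist"); cv2.imwrite("pics/w1.png",f["pixels"][:,:,::-1]); 
print(w2px(f,[.435,-.367,.105]),w2px(f,[.435,-.367,0]))
E
```

```text
time: 1.12
eef_pos: [0.4347, -0.368, 0.2502]
tool_rot: [-2.843, -1.337, 0.001]
force: [-0.1, 0.5, -0.3]
gripper_width: 1.002
grip_force: 0.0
shift [  1.   -0.3 192.2] tool-y yaw -39.6 tilt 0.03 tcp [ 0.4347 -0.368   0.2502] t 1.12 w 1.002 rz(+=cw) 0.4
[319.28498073 228.94416125] [319.52483331 194.6560909 ]
```

View pics/w1.png

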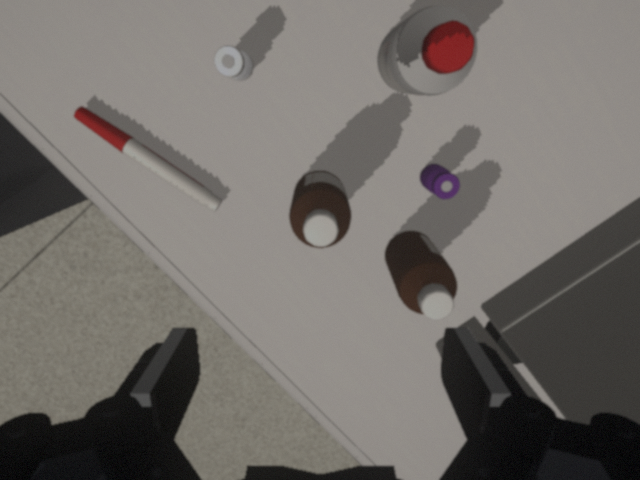

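Cap at (320,229), predicted (319,229): the localisation is good. The look-alike amber is at (435,300), clear of the fingers. Grasp.

```bash
python3 -m crank '[[0,0,0,1,0,60,1],[0,0,0,1,0,120,1],[0,0,0,1,0,165,1],[0,0,0,1,0,192,1],[0,0,0,1,0,192,1],[0,0,0,1,0,192,-1],[0,0,0,1,0,192,-1],[0,0,0,1,0,192,-1],[0,0,0,1,0,192,-1],[0,0,0,1,0,192,-1]]' 40; python3 -m crank '[[0,0,0,0,0,-20,-1],[0,0,0,0,0,-60,-1],[0,0,0,0,0,-110,-1],[0,0,0,0,0,-165,-1],[0,0,0,0,0,-165,-1]]'; python3 - <<'E'
from h import *
go([.5426,.2403,.225],12.5)
go([.5,-.06,.225],12.5)
E
```

```text
time: 2.42
eef_pos: [0.4364, -0.3682, 0.0606]
tool_rot: [2.84, 1.335, 0.001]
force: [-2.3, -0.6, 6.7]
gripper_width: 0.513
grip_force: 40.4
time: 3.05
eef_pos: [0.4381, -0.3695, 0.2317]
tool_rot: [2.833, 1.331, 0.007]
force: [0.3, -0.6, -1.5]
gripper_width: 0.51
grip_force: 41.5
shift [ 536.1 -308.7    2.2] tool-y yaw -39.7 tilt 0.72 tcp [ 0.4381 -0.3695  0.2317] t 3.05 w 0.51 rz(+=cw) -52.2
shift [ 277.8 -149.9    4.5] tool-y yaw -39.7 tilt 0.72 tcp [ 0.4381 -0.3695  0.2317] t 3.05 w 0.51 rz(+=cw) -52.2
```

```bash
python3 -m crank '[[0,0,-5,45,-26,0,-1],[0,0,-11,100,-57,0,-1],[0,0,-17,160,-92,0,-1],[0,0,-23,213,-123,0,-1],[0,0,-29,266,-153,0,-1],[0,0,-35,320,-184,0,-1],[0,0,-41,374,-215,0,-1],[0,0,-46,428,-246,0,-1],[0,0,-50,482,-277,0,-1],[0,0,-52,536,-309,0,-1]]'; python3 -m crank '[[0,0,0,0,0,0,-1],[0,0,0,0,0,0,-1]]' | head -3; python3 - <<'E'
from h import *
go([.5426,.2403,.0695],12.5)
f=robot.grab_frame("wrist"); cv2.imwrite("pics/w2.png",f["pixels"][:,:,::-1])
for p in [(.5426,.2403),(.5643,.1426),(.586,.045),(.4667,.121)]: print(w2px(f,[*p,.008]).round(1))
E
```

```text
time: 4.3
eef_pos: [0.5388, 0.2406, 0.2234]
tool_rot: [1.968, 2.449, -0.0]
force: [1.0, -0.0, -0.3]
gripper_width: 0.509
grip_force: 41.5
time: 4.55
eef_pos: [0.5387, 0.2385, 0.2229]
tool_rot: [-1.969, -2.448, 0.002]
shift [  1.    4.4 153.4] tool-y yaw 12.4 tilt 0.07 tcp [0.5387 0.2385 0.2229] t 4.55 w 0.511 rz(+=cw) -0.1
[326.6 204.3]
[326.4 314.3]
[326.3 406.8]
[214.  314.4]
```

View pics/w2.png

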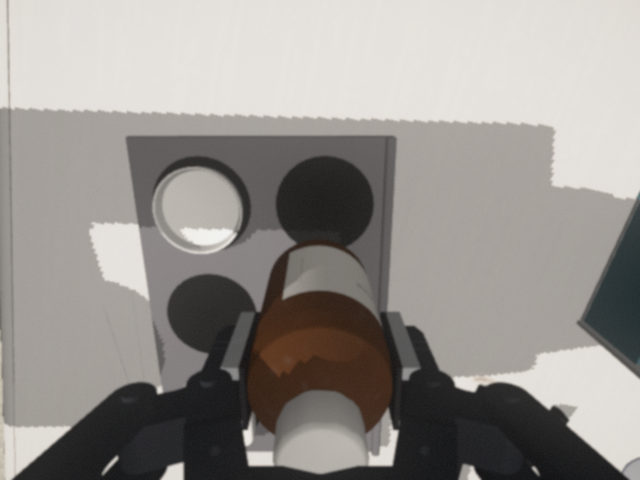

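The back-left pad is at (325,202), predicted (327,204). The bottle hangs upright between the fingers. Lower and release.

```bash
python3 -m crank '[[0,0,0,1,4,55,-1],[0,0,0,1,4,110,-1],[0,0,0,1,4,142,-1],[0,0,0,1,4,150,-1],[0,0,0,1,4,153,-1],[0,0,0,1,4,154,-1],[0,0,0,1,4,154,-1]]'; python3 -c "
from h import *
go([.5426,.2403,.0695],12.5)"
```

```text
time: 5.48
eef_pos: [0.544, 0.2407, 0.071]
tool_rot: [1.969, 2.446, 0.004]
force: [0.3, 1.3, -1.4]
gripper_width: 0.516
grip_force: 41.5
shift [-0.1 -1.5  1.5] tool-y yaw 12.3 tilt 0.15 tcp [0.544  0.2407 0.071 ] t 5.47 w 0.516 rz(+=cw) -0.2
```

```bash
python3 -m crank '[[0,0,0,0,-1,2,-1],[0,0,0,0,-1,3,-1],[0,0,0,0,-1,3,-1]]'; python3 -m crank '[[0,0,0,0,0,0,-0.2],[0,0,0,0,0,0,0.2],[0,0,0,0,0,0,0.5],[0,0,0,0,0,0,0.7],[0,0,0,0,0,-20,0.9],[0,0,0,0,0,-70,1],[0,0,0,0,0,-130,1],[0,0,0,0,0,-160,1],[0,0,0,0,0,-160,1]]';  python3 - <<'E'
from h import *
f=robot.grab_frame("wrist"); cv2.imwrite("pics/w3.png",f["pixels"][:,:,::-1])
print(w2px(f,[.5426,.2403,.113]).round(1))
go([.5596,-.3281,.23],-30)
E
```

```text
time: 5.85
eef_pos: [0.5429, 0.2406, 0.0686]
tool_rot: [1.969, 2.446, 0.003]
force: [-4.4, -2.5, 10.9]
gripper_width: 0.511
grip_force: 43.1
time: 6.98
eef_pos: [0.5441, 0.241, 0.232]
tool_rot: [1.967, 2.444, 0.011]
force: [-0.3, 0.6, -0.2]
gripper_width: 0.996
grip_force: 0.0
[317.  244.2]
shift [-559.1 -105.1   -1.6] tool-y yaw 12.3 tilt 0.25 tcp [0.5429 0.2406 0.2292] t 7.03 w 0.997 rz(+=cw) 42.3
```

View pics/w3.png

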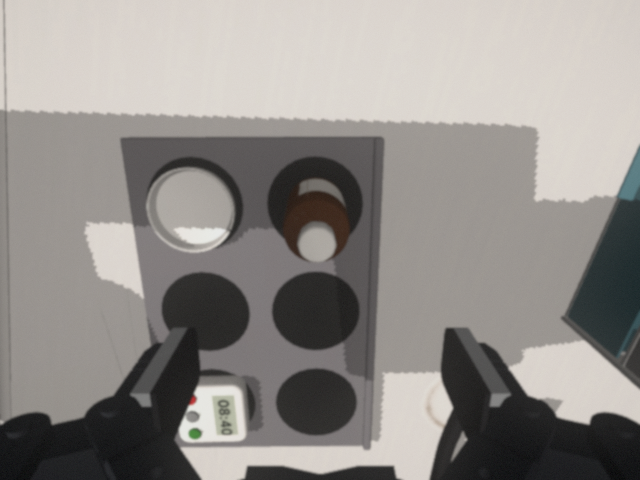

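The amber stands on its pad, cap at (317,241) against (317,244) predicted. Next the wash bottle.

```bash
python3 -m crank '[[0,0,4,-45,-9,0,1],[0,0,9,-100,-19,0,1],[0,0,14,-160,-30,0,1],[0,0,19,-220,-41,0,1],[0,0,24,-280,-53,0,1],[0,0,29,-340,-64,0,1],[0,0,34,-400,-75,0,1],[0,0,39,-460,-86,0,1],[0,0,42,-515,-97,0,1],[0,0,42,-559,-105,0,1]]'>/dev/null; python3 -m crank '[[0,0,0,0,0,0,1],[0,0,0,0,0,0,1]]' >/dev/null; python3 - <<'E'
from h import *
go([.5596,-.3281,.068],-30)
f=robot.grab_frame("wrist"); I=f["pixels"]; cv2.imwrite("pics/w4.png",I[:,:,::-1])
print(w2px(f,[.5596,-.3281,.12]).round(1))
r=(I[:,:,0].astype(int)-I[:,:,1]>70).astype(np.uint8)
n,_,st,c=cv2.connectedComponentsWithStats(r)
for i in range(1,n):
    if st[i,4]>300: print(st[i],c[i],px2w(f,*c[i],.12))
E
```

```text
shift [  0.3   2.  156.7] tool-y yaw -29.7 tilt 0.16 tcp [ 0.558  -0.3277  0.2247] t 8.53 w 0.995 rz(+=cw) 0.3
[323.3 250.6]
[ 303  234   42   38 1238] [323.40306947 252.0904685 ] [ 0.5592021  -0.32888927  0.12      ]
```

```bash
python3 -m crank '[[0,0,0,1,1.5,45,1],[0,0,0,1,1.5,95,1],[0,0,0,1,1.5,135,1],[0,0,0,1,1.5,155,1],[0,0,0,1,1.5,155,1],[0,0,0,1,1.5,155,-1],[0,0,0,1,1.5,155,-1],[0,0,0,1,1.5,155,-1],[0,0,0,1,1.5,155,-1]]' 40; python3 -m crank '[[0,0,0,0,0,-15,-1],[0,0,0,0,0,-60,-1],[0,0,0,0,0,-120,-1],[0,0,0,0,0,-165,-1],[0,0,0,0,0,-165,-1]]'; python3 - <<'E'
from h import *
go([.586,.045,.235],12.5)
E
```

```text
time: 9.7
eef_pos: [0.5617, -0.3291, 0.074]
tool_rot: [2.714, 1.577, 0.002]
force: [-2.3, 2.0, 6.0]
gripper_width: 0.587
grip_force: 40.8
time: 10.32
eef_pos: [0.5629, -0.3299, 0.2442]
tool_rot: [2.707, 1.573, 0.008]
force: [0.7, 0.4, -0.8]
gripper_width: 0.592
grip_force: 42.1
shift [ 337.2 -165.7    7. ] tool-y yaw -29.7 tilt 0.66 tcp [ 0.5629 -0.3299  0.2442] t 10.32 w 0.592 rz(+=cw) -42.2
```

```bash
python3 -m crank '[[0,0,-6,40,-20,0,-1],[0,0,-13,90,-44,0,-1],[0,0,-20,145,-71,0,-1],[0,0,-27,200,-98,0,-1],[0,0,-34,255,-125,0,-1],[0,0,-40,305,-150,0,-1],[0,0,-42,337,-166,0,-1],[0,0,-42,337,-166,0,-1],[0,0,-42,337,-166,0,-1]]'; python3 - <<'E'
from h import *
go([.586,.045,.082],12.5)
E
```

```text
time: 11.45
eef_pos: [0.5827, 0.0464, 0.2358]
tool_rot: [-1.97, -2.447, 0.002]
force: [-0.3, -0.5, -1.5]
gripper_width: 0.589
grip_force: 42.2
shift [ -2.1   3.1 153.8] tool-y yaw 12.3 tilt 0.06 tcp [0.5827 0.0464 0.2358] t 11.45 w 0.589 rz(+=cw) -0.2
```

```bash
python3 -m crank '[[0,0,0,-2,3,55,-1],[0,0,0,-2,3,110,-1],[0,0,0,-2,3,142,-1],[0,0,0,-2,3,150,-1],[0,0,0,-2,3,154,-1],[0,0,0,-2,3,154,-1]]'; python3 -c "
from h import *
go([.586,.045,.082],12.5)"
```

```text
time: 12.2
eef_pos: [0.5877, 0.0451, 0.0841]
tool_rot: [1.969, 2.445, 0.003]
force: [0.1, 0.5, -1.7]
gripper_width: 0.593
grip_force: 42.2
shift [ 0.3 -1.7  2.1] tool-y yaw 12.3 tilt 0.15 tcp [0.5877 0.0451 0.0841] t 12.2 w 0.593 rz(+=cw) -0.2
```

```bash
python3 -m crank '[[0,0,0,0,-1,2,-1],[0,0,0,0,-1,3,-1],[0,0,0,0,-1,3,-1]]'; python3 -m crank '[[0,0,0,0,0,0,-0.1],[0,0,0,0,0,0,0.3],[0,0,0,0,0,0,0.6],[0,0,0,0,0,0,0.8],[0,0,0,0,0,-20,0.9],[0,0,0,0,0,-70,1],[0,0,0,0,0,-130,1],[0,0,0,0,0,-155,1],[0,0,0,0,0,-155,1]]';  python3 - <<'E'
from h import *
f=robot.grab_frame("wrist"); I=f["pixels"]
r=(I[:,:,0].astype(int)-I[:,:,1]>70).astype(np.uint8)
n,_,st,c=cv2.connectedComponentsWithStats(r)
for i in range(1,n):
    if st[i,4]>300: print(st[i],c[i],px2w(f,*c[i],.128))
go([.656,-.2185,.23],-18)
E
```

```text
time: 12.58
eef_pos: [0.5869, 0.0452, 0.0819]
tool_rot: [1.968, 2.445, 0.003]
force: [-3.4, -1.2, 9.3]
gripper_width: 0.589
grip_force: 43.1
time: 13.7
eef_pos: [0.5874, 0.0453, 0.2392]
tool_rot: [1.966, 2.443, 0.007]
force: [-0.2, -0.0, -0.6]
gripper_width: 1.002
grip_force: 0.0
[ 293  228   42   41 1343] [313.55026061 247.88979896] [0.58379688 0.04427135 0.128     ]
[  3 376  17  40 305] [ 10.76065574 396.33442623] [ 0.41031249 -0.09927221  0.128     ]
shift [-272.6   11.8    6.8] tool-y yaw 12.3 tilt 0.2 tcp [0.5863 0.0453 0.2365] t 13.75 w 1.002 rz(+=cw) 30.3
```

Wash is placed within about 2 mm of its pad centre. Now the jar.

```bash
python3 -m crank '[[0,0,8,-50,2,0,1],[0,0,16,-110,5,0,1],[0,0,24,-170,8,0,1],[0,0,30,-225,10,3,1],[0,0,30,-273,12,7,1],[0,0,30,-273,12,7,1],[0,0,30,-273,12,7,1]]'>/dev/null; python3 - <<'E'
from h import *
go([.656,-.2185,.04],-18)
f=robot.grab_frame("wrist"); I=f["pixels"].astype(int); cv2.imwrite("pics/w5.png",f["pixels"][:,:,::-1])
print(w2px(f,[.656,-.2185,.08]).round(1))
r=(I[:,:,2]-I[:,:,0]>50).astype(np.uint8)
n,_,st,c=cv2.connectedComponentsWithStats(r)
for i in range(1,n):
    if st[i,4]>300: print(st[i],c[i],px2w(f,*c[i],.08))
E
```

```text
shift [  0.2   1.9 185.5] tool-y yaw -17.7 tilt 0.18 tcp [ 0.6547 -0.2184  0.2255] t 14.62 w 0.999 rz(+=cw) 0.3
[323.1 230. ]
[529   0  24  27 482] [540.3526971   11.41078838] [ 0.8108095  -0.13344199  0.08      ]
[555   0  72  24 851] [586.82961222   7.36075206] [ 0.83580284 -0.13933597  0.08      ]
[542  71  20  39 507] [551.84023669  89.67455621] [ 0.81125443 -0.17691045  0.08      ]
```

View pics/w5.png

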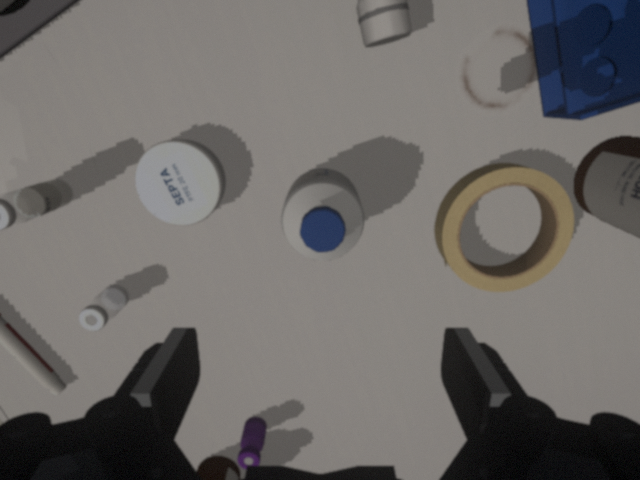

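The jar cap is at (322,229) as predicted. The tape ring (437+,230) and tin (180,183) are clear of the fingers.

```bash
python3 -m crank '[[0,0,0,1,1.5,55,1],[0,0,0,1,1.5,115,1],[0,0,0,1,1.5,165,1],[0,0,0,1,1.5,189,1],[0,0,0,1,1.5,189,1],[0,0,0,1,1.5,189,-1],[0,0,0,1,1.5,189,-1],[0,0,0,1,1.5,189,-1],[0,0,0,1,1.5,189,-1]]' 40; python3 -m crank '[[0,0,0,0,0,-15,-1],[0,0,0,0,0,-60,-1],[0,0,0,0,0,-120,-1],[0,0,0,0,0,-180,-1],[0,0,0,0,0,-215,-1],[0,0,0,0,0,-215,-1]]'; python3 - <<'E'
from h import *
go([.5643,.1426,.25],12.5)
E
```

```text
time: 15.8
eef_pos: [0.6594, -0.2191, 0.0422]
tool_rot: [2.533, 1.851, 0.005]
force: [-1.2, 2.2, 7.2]
gripper_width: 0.685
grip_force: 43.6
time: 16.55
eef_pos: [0.6593, -0.2193, 0.2603]
tool_rot: [2.529, 1.849, 0.008]
force: [0.4, -0.2, -1.9]
gripper_width: 0.678
grip_force: 43.8
shift [ 316.  -200.5    8. ] tool-y yaw -17.7 tilt 0.58 tcp [ 0.6593 -0.2193  0.2603] t 16.55 w 0.678 rz(+=cw) -30.2
```

```bash
python3 -m crank '[[0,0,-4,40,-25,0,-1],[0,0,-9,90,-57,0,-1],[0,0,-14,140,-89,0,-1],[0,0,-19,190,-121,0,-1],[0,0,-24,240,-152,0,-1],[0,0,-28,280,-178,0,-1],[0,0,-30,316,-201,0,-1],[0,0,-30,316,-201,0,-1],[0,0,-30,316,-201,0,-1]]'>/dev/null; python3 - <<'E'
from h import *
go([.5643,.1426,.05],12.5)
E
```

```text
shift [ -1.4   3.2 202.4] tool-y yaw 12.3 tilt 0.08 tcp [0.5612 0.1434 0.2524] t 17.68 w 0.678 rz(+=cw) -0.2
```

```bash
python3 -m crank '[[0,0,0,-1,3,55,-1],[0,0,0,-1,3,110,-1],[0,0,0,-1,3,160,-1],[0,0,0,-1,3,190,-1],[0,0,0,-1,2,200,-1],[0,0,0,-1,2,203,-1],[0,0,0,-1,2,205,-1],[0,0,0,-1,2,206,-1],[0,0,0,-1,2,206,-1]]'; python3 -c "
from h import *
go([.5643,.1426,.05],12.5)"
```

```text
time: 18.8
eef_pos: [0.5656, 0.143, 0.0502]
tool_rot: [1.969, 2.445, 0.004]
force: [-4.3, -3.2, 7.6]
gripper_width: 0.68
grip_force: 44.7
shift [-0.1 -1.3  0.2] tool-y yaw 12.3 tilt 0.21 tcp [0.5656 0.143  0.0502] t 18.8 w 0.68 rz(+=cw) -0.2
```

```bash
python3 -m crank '[[0,0,0,0,0,0,0.2],[0,0,0,0,0,0,0.6],[0,0,0,0,0,0,1],[0,0,0,0,0,0,1],[0,0,0,0,0,-20,1],[0,0,0,0,0,-70,1],[0,0,0,0,0,-130,1],[0,0,0,0,0,-190,1],[0,0,0,0,0,-190,1]]';  python3 - <<'E'
from h import *
f=robot.grab_frame("wrist"); I=f["pixels"].astype(int); cv2.imwrite("pics/w6.png",f["pixels"][:,:,::-1])
print(w2px(f,[.5643,.1426,.088]).round(1))
go([.556,-.1653,.23],-16.5)
E
```

```text
time: 19.92
eef_pos: [0.5673, 0.1438, 0.2464]
tool_rot: [1.964, 2.44, 0.016]
force: [-0.3, 0.5, 0.2]
gripper_width: 1.004
grip_force: 0.0
[313.4 225.7]
shift [-299.6  -75.7   12.1] tool-y yaw 12.3 tilt 0.47 tcp [0.5658 0.1435 0.2426] t 19.98 w 1.001 rz(+=cw) 28.8
```

View pics/w6.png

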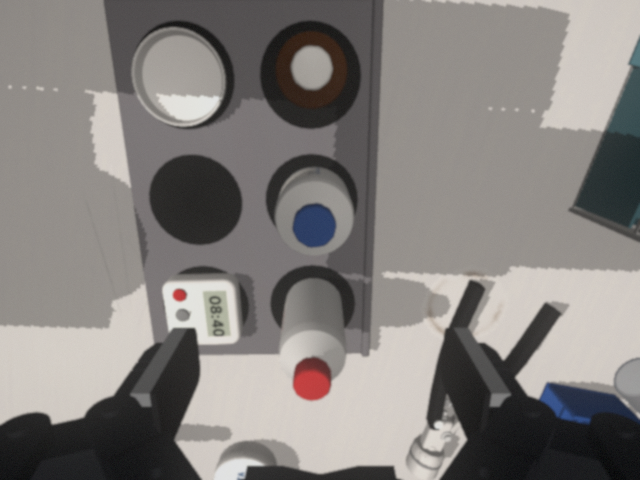

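Jar cap at (315,225) against (313,226) predicted: well placed. Amber (312,68) and wash (312,380) are upright on their pads. Now the tin.

```bash
python3 -m crank '[[0,0,7,-45,-11,0,1],[0,0,14,-100,-25,0,1],[0,0,21,-155,-39,3,1],[0,0,28,-210,-53,6,1],[0,0,29,-260,-66,10,1],[0,0,29,-300,-76,12,1],[0,0,29,-300,-76,12,1],[0,0,29,-300,-76,12,1]]'>/dev/null; python3 - <<'E'
from h import *
go([.556,-.1653,.02],-16.5)
f=robot.grab_frame("wrist"); I=f["pixels"]; cv2.imwrite("pics/w7.png",I[:,:,::-1])
print(w2px(f,[.556,-.1653,.026]).round(1))
g=cv2.cvtColor(I,cv2.COLOR_RGB2GRAY); 
c=cv2.HoughCircles(cv2.GaussianBlur(g,(5,5),0)[100:320,220:420],cv2.HOUGH_GRADIENT,1.2,80,param1=80,param2=25,minRadius=28,maxRadius=60)
print(None if c is None else (c[0]+[220,100,0]))
if c is not None: print(px2w(f,c[0][0][0]+220,c[0][0][1]+100,.026))
E
```

```text
shift [  1.    3.1 204.5] tool-y yaw -16.7 tilt 0.11 tcp [ 0.5531 -0.1656  0.2245] t 20.98 w 1.0 rz(+=cw) -0.2
[324.4 209. ]
[[323.80000305 209.80000305  42.04000092]]
[ 0.55540272 -0.16577028  0.026     ]
```

```bash
python3 -m crank '[[0,0,0,1,2,55,1],[0,0,0,1,2,115,1],[0,0,0,1,2,165,1],[0,0,0,1,2,195,1],[0,0,0,1,2,203,1],[0,0,0,1,2,205,1],[0,0,0,1,2,205,1],[0,0,0,1,2,205,1]]' 40; python3 -c "
from h import *
go([.556,-.1653,.02],-16.5)"
```

```text
time: 22.02
eef_pos: [0.557, -0.1662, 0.0221]
tool_rot: [2.518, 1.875, 0.002]
force: [0.2, 0.7, -0.4]
gripper_width: 1.002
grip_force: 0.0
shift [ 0.5 -1.3  2.1] tool-y yaw -16.7 tilt 0.16 tcp [ 0.557  -0.1662  0.0221] t 22.02 w 1.002 rz(+=cw) -0.2
```

```bash
python3 -m crank '[[0,0,0,0,-1,5,1],[0,0,0,0,-1,5,1]]';  python3 -m crank '[[0,0,0,0,0,0,-1],[0,0,0,0,0,0,-1],[0,0,0,0,0,0,-1],[0,0,0,0,0,0,-1]]'; python3 -m crank '[[0,0,0,0,0,-8,-1],[0,0,0,0,0,-40,-1],[0,0,0,0,0,-100,-1],[0,0,0,0,0,-160,-1],[0,0,0,0,0,-190,-1],[0,0,0,0,0,-190,-1]]'; python3 - <<'E'
from h import *
go([.4667,.121,.21],12.5)
E
```

```text
time: 22.28
eef_pos: [0.5544, -0.1654, 0.015]
tool_rot: [-2.52, -1.875, 0.0]
force: [0.2, -0.0, -0.3]
gripper_width: 1.002
grip_force: 0.0
time: 22.78
eef_pos: [0.5552, -0.1656, 0.0157]
tool_rot: [2.519, 1.875, 0.001]
force: [0.2, -0.3, 3.4]
gripper_width: 0.731
grip_force: 44.2
time: 23.52
eef_pos: [0.5565, -0.1661, 0.2092]
tool_rot: [2.516, 1.873, 0.005]
force: [-0.3, -0.7, -0.9]
gripper_width: 0.734
grip_force: 44.1
shift [ 249.3 -168.4   -2. ] tool-y yaw -16.7 tilt 0.36 tcp [ 0.5565 -0.1661  0.2092] t 23.52 w 0.734 rz(+=cw) -29.2
```

```bash
python3 -m crank '[[0,0,-5,40,-27,0,-1],[0,0,-11,85,-57,0,-1],[0,0,-17,130,-88,0,-1],[0,0,-23,175,-118,0,-1],[0,0,-28,220,-149,0,-1],[0,0,-29,249,-168,0,-1],[0,0,-29,249,-168,0,-1],[0,0,-29,249,-168,0,-1]]'>/dev/null; python3 - <<'E'
from h import *
go([.4667,.121,.0237],12.5)
f=robot.grab_frame("wrist"); I=f["pixels"]; cv2.imwrite("pics/w8.png",I[:,:,::-1])
E
```

```text
shift [ -0.2   2.3 180.3] tool-y yaw 12.3 tilt 0.12 tcp [0.4648 0.1208 0.204 ] t 24.52 w 0.73 rz(+=cw) -0.2
```

View pics/w8.png

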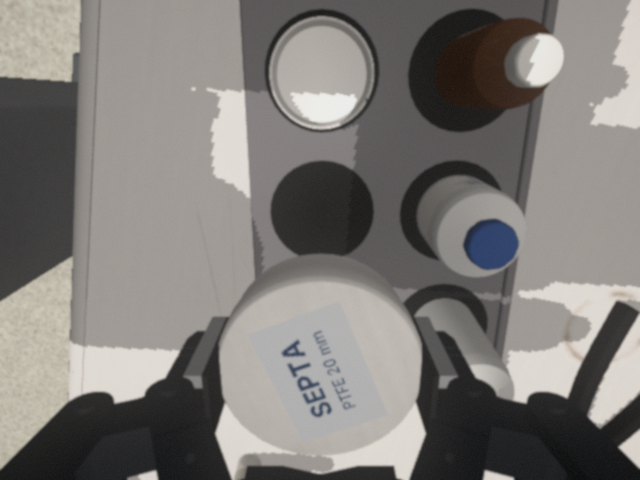

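The tin is held level and the free front pad at (322,212) lies straight below. Lower it.

```bash
python3 -m crank '[[0,0,0,0,2,55,-1],[0,0,0,0,2,110,-1],[0,0,0,0,2,155,-1],[0,0,0,0,2,172,-1],[0,0,0,0,1,178,-1],[0,0,0,0,1,181,-1],[0,0,0,0,1,183,-1],[0,0,0,0,1,183,-1]]'; python3 -c "
from h import *
go([.4667,.121,.0237],12.5)"
```

```text
time: 25.58
eef_pos: [0.4678, 0.1217, 0.0238]
tool_rot: [1.969, 2.446, 0.003]
force: [0.7, -0.4, 1.8]
gripper_width: 0.733
grip_force: 44.5
shift [-0.4 -1.2  0. ] tool-y yaw 12.3 tilt 0.17 tcp [0.4678 0.1217 0.0238] t 25.57 w 0.733 rz(+=cw) -0.2
```

```bash
python3 -m crank '[[0,0,0,0,-1,0,0.5],[0,0,0,0,-1,0,0.8],[0,0,0,0,-1,0,1],[0,0,0,0,-1,0,1],[0,0,0,0,-1,-15,1],[0,0,0,0,-1,-60,1],[0,0,0,0,-1,-120,1],[0,0,0,0,-1,-180,1],[0,0,0,0,-1,-200,1],[0,0,0,0,-1,-200,1]]'>/dev/null;  python3 - <<'E'
from h import *
f=robot.grab_frame("wrist"); I=f["pixels"]; cv2.imwrite("pics/w9.png",I[:,:,::-1])
print(w2px(f,[.4667,.121,.034]).round(1))
g=cv2.cvtColor(I,cv2.COLOR_RGB2GRAY)
c=cv2.HoughCircles(cv2.GaussianBlur(g,(5,5),0)[100:320,220:420],cv2.HOUGH_GRADIENT,1.2,80,param1=80,param2=25,minRadius=28,maxRadius=60)
print(None if c is None else (c[0]+[220,100,0]))
if c is not None: print(px2w(f,c[0][0][0]+220,c[0][0][1]+100,.034))
go([.4539,-.242,.22],-28)
E
```

```text
[319.5 213.3]
[[316.6000061  203.80000305  47.31999969]
 [314.20000458 314.20001221  40.12000275]]
[0.4630099  0.12780439 0.034     ]
shift [-352.4  -89.1    3.1] tool-y yaw 12.3 tilt 0.12 tcp [0.4657 0.1213 0.2232] t 26.88 w 1.004 rz(+=cw) 40.3
```

View pics/w9.png

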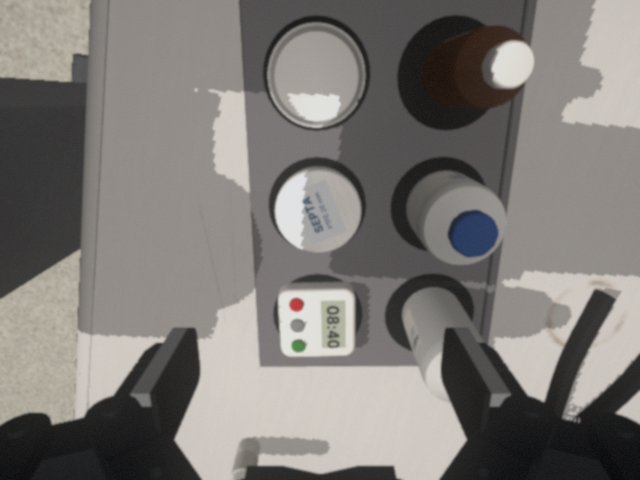

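The tin lid is centred at about (318,209), ~3 mm off ideal, on the pad and clear of the timer and dish. Now the short vial.

```bash
python3 -m crank '[[0,0,6,-45,-11,0,1],[0,0,12,-100,-25,0,1],[0,0,18,-155,-39,0,1],[0,0,24,-210,-53,0,1],[0,0,30,-265,-67,0,1],[0,0,36,-315,-80,0,1],[0,0,40,-352,-89,3,1],[0,0,40,-352,-89,3,1],[0,0,40,-352,-89,3,1]]'>/dev/null; python3 - <<'E'
from h import *
go([.4539,-.242,.03],-28)
f=robot.grab_frame("wrist"); I=f["pixels"]
p=w2px(f,[.4539,-.242,.046]); print(p.round(1),w2px(f,[.4539,-.242,0]).round(1))
u,v=p.round().astype(int); print(u,v)
cv2.imwrite("pics/w10.png",cv2.resize(I[v-75:v+75,u-100:u+100,::-1],None,fx=4,fy=4,interpolation=cv2.INTER_CUBIC))
E
```

```text
shift [ -0.7   2.2 187.6] tool-y yaw -27.7 tilt 0.19 tcp [ 0.4528 -0.2407  0.2176] t 28.0 w 0.999 rz(+=cw) 0.3
[323.1 220.5] [322.9 205.3]
323 220
```

View pics/w10.png

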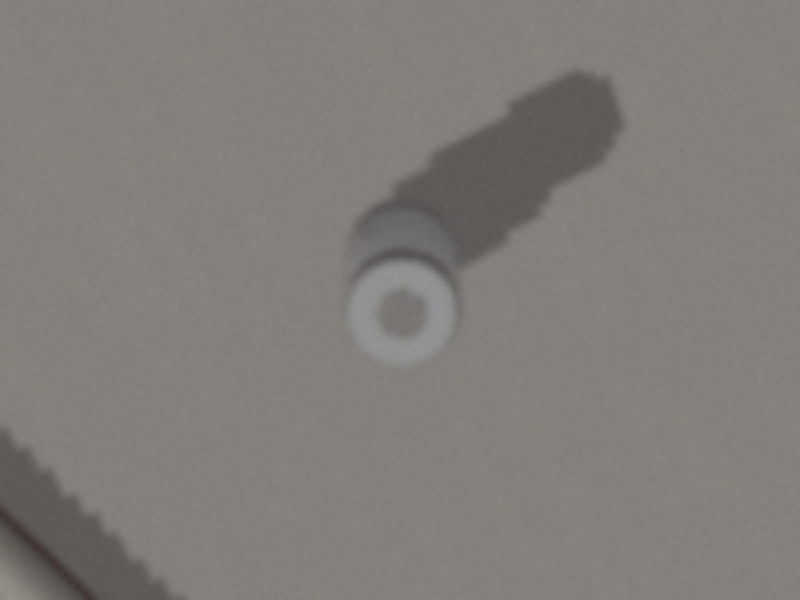

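```bash
python3 -m crank '[[0,0,0,-2,2,55,1],[0,0,0,-2,2,115,1],[0,0,0,-2,2,160,1],[0,0,0,-2,2,185,1],[0,0,0,-2,2,191,1],[0,0,0,-2,2,191,1]]' 30 |head -2;  python3 -m crank '[[0,0,0,0,-1,0,-1],[0,0,0,0,-1,0,-1],[0,0,0,0,-1,0,-1],[0,0,0,0,-1,0,-1],[0,0,0,0,-1,0,-1],[0,0,0,0,-1,0,-1]]'; python3 -m crank '[[0,0,0,0,0,-8,-1],[0,0,0,0,0,-40,-1],[0,0,0,0,0,-100,-1],[0,0,0,0,0,-160,-1],[0,0,0,0,0,-190,-1],[0,0,0,0,0,-190,-1]]'; python3 - <<'E'
from h import *
f=robot.grab_frame("wrist"); I=f["pixels"]; cv2.imwrite("pics/w11.png",I[:,:,::-1])
go([.4665,.1235,.21],12.5)
E
```

```text
time: 28.8
eef_pos: [0.4548, -0.2438, 0.0288]
time: 29.55
eef_pos: [0.4538, -0.2441, 0.0289]
tool_rot: [2.688, 1.625, 0.0]
force: [-1.7, 1.1, 5.4]
gripper_width: 0.256
grip_force: 29.3
time: 30.3
eef_pos: [0.4551, -0.2449, 0.2222]
tool_rot: [2.683, 1.623, 0.004]
force: [0.3, -0.5, -0.7]
gripper_width: 0.256
grip_force: 29.4
shift [ 331.4 -159.8    9.1] tool-y yaw -27.7 tilt 0.16 tcp [ 0.4541 -0.2442  0.2197] t 30.35 w 0.252 rz(+=cw) -40.2
```

View pics/w11.png

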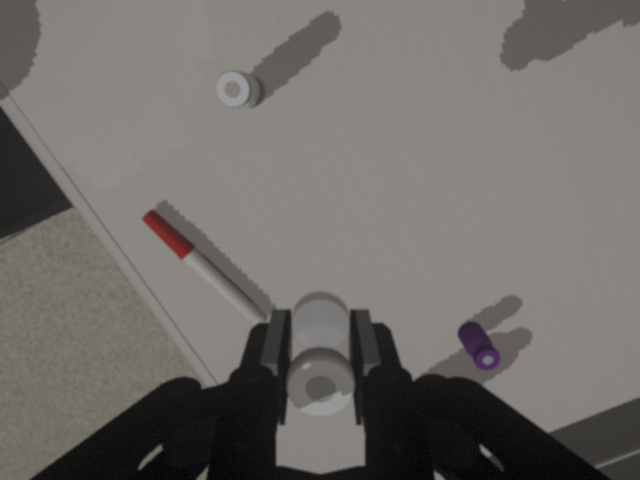

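The vial is held upright between the fingers at (320,380). The tall vial is untouched at (236,90).

```bash
python3 - <<'E'
import cv2,numpy as np
I=cv2.imread("pics/w9.png"); S=cv2.cvtColor(I,cv2.COLOR_BGR2GRAY)
m=(S[150:268,262:376]>112).astype(np.uint8)
n,l,st,c=cv2.connectedComponentsWithStats(m); i=1+st[1:,4].argmax(); 
k=max(cv2.findContours((l==i).astype(np.uint8),cv2.RETR_EXTERNAL,cv2.CHAIN_APPROX_NONE)[0],key=len)
k=cv2.convexHull(k); print(st[i],cv2.fitEllipse(k),cv2.minEnclosingCircle(k),"offset 262,150")
E
python3 -m crank '[[0,0,-6,40,-19,0,-1],[0,0,-12,90,-43,0,-1],[0,0,-18,145,-70,0,-1],[0,0,-24,200,-96,0,-1],[0,0,-30,250,-120,0,-1],[0,0,-36,295,-142,0,-1],[0,0,-40,331,-160,0,-1],[0,0,-40,331,-160,0,-1],[0,0,-40,331,-160,0,-1]]'>/dev/null; python3 - <<'E'
from h import *
go([.466,.1225,.0635],12.5)
E
```

```text
[   0    0   99  118 8829] ((34.936031341552734, 56.65730667114258), (125.56853485107422, 141.2844696044922), 11.338293075561523) ((37.5, 58.5), 69.48751068115234) offset 262,150
shift [ -0.9   1.6 153.2] tool-y yaw 12.3 tilt 0.16 tcp [0.4647 0.1232 0.2167] t 31.48 w 0.257 rz(+=cw) -0.2
```

```bash
python3 -m crank '[[0,0,0,-1,2,55,-1],[0,0,0,-1,2,110,-1],[0,0,0,-1,2,140,-1],[0,0,0,-1,1,148,-1],[0,0,0,-1,1,151,-1],[0,0,0,-1,1,153,-1],[0,0,0,-1,1,154,-1],[0,0,0,-1,1,154,-1]]'; python3 -c "
from h import *
go([.466,.1225,.0629],12.5)"
```

```text
time: 32.48
eef_pos: [0.4672, 0.123, 0.065]
tool_rot: [1.969, 2.447, 0.001]
force: [0.3, 0.4, -0.1]
gripper_width: 0.256
grip_force: 29.5
shift [-0.2 -1.3  2.1] tool-y yaw 12.3 tilt 0.07 tcp [0.4672 0.123  0.065 ] t 32.48 w 0.256 rz(+=cw) -0.2
```

```bash
python3 -m crank '[[0,0,0,0,-1,1,-1],[0,0,0,0,-1,2,-1],[0,0,0,0,-1,2.5,-1],[0,0,0,0,-1,2.5,-1]]'; python3 -c "
from h import *
go([.466,.1225,.0629],12.5)"
```

```text
time: 32.98
eef_pos: [0.4658, 0.1227, 0.0628]
tool_rot: [-1.97, -2.447, 0.0]
force: [-5.7, -1.2, 11.7]
gripper_width: 0.261
grip_force: 30.6
shift [-0.2  0.1 -0.1] tool-y yaw 12.3 tilt 0.01 tcp [0.4658 0.1227 0.0628] t 32.98 w 0.261 rz(+=cw) -0.2
```

```bash
python3 -m crank '[[0,0,0,0,0,-1,-1],[0,0,0,0,0,-1,-0.4],[0,0,0,0,0,-1,-0.2],[0,0,0,0,0,-1,0.1],[0,0,0,0,0,-1,0.4],[0,0,0,0,0,-15,0.4],[0,0,0,0,0,-60,0.4],[0,0,0,0,0,-120,0.4],[0,0,0,0,0,-170,0.4],[0,0,0,0,0,-170,0.4]]'|head -3; python3 - <<'E'
from h import *
f=robot.grab_frame("wrist"); I=f["pixels"]; cv2.imwrite("pics/w12.png",I[:,:,::-1]); np.savez("pics/w12.npz",**{k:np.array(v) for k,v in f.items()})
print("vial cap pred",w2px(f,[.466,.1225,.08]),"tin",w2px(f,[.466,.1225,.034]))
u,v=w2px(f,[.466,.1225,.08]).round().astype(int)
g=cv2.cvtColor(I,cv2.COLOR_RGB2GRAY)
o=g[v-60:v+40,u-55:u+55]
for a in o[::5,::5]: print(' '.join('%3d'%x for x in a))
E
```

```text
time: 34.22
eef_pos: [0.4687, 0.1231, 0.2385]
tool_rot: [1.966, 2.442, 0.012]
vial cap pred [314.77363706 224.909682  ] tin [314.89134342 208.50859116]
122 121 120 121 120  89  51  50  53  72  82  85  76  54  42  41  58  85  83  85  84  85
121 121 121 118  75  48  51 116 139 152 163 170 160 144 112  57  41  50  85  86  85  86
120 120 120  90  51  66 183 223 185 170 174 174 174 172 173 154  84  39  55  87  83  85
120 121 115  51  62 207 225 225 173 171 173 166 164 173 170 170 166  88  40  77  84  85
121 121  73  53 193 226 226 223 175 164 165 162 163 170 169 171 169 165  57  46  85  84
120 120  53  97 224 225 224 224 164 163 157 158 161 164 170 170 167 169 139  39  84  86
119 114  56 194 226 226 226 213 158 122 147 126 154 162 168 167 170 168 167  45  74  82
118 113  54 222 226 225 225 224 104 145 173 163 165 148 165 169 170 166 167  81  66  85
118 110  60 218 225 225 225 211 160 178 186 181 171 166 163 166 169 168 168 113  69  86
120 115  62 225 225 225 225 224 183 151 134 143 133 174 162 167 167 170 167 114  76  83
118 119  56 218 225 225 226 205 161 166 171 171 169 144 160 164 169 170 168  89  84  86
122 120  90 203 224 225 224 207 146 170 145 129 161 165 159 163 172 169 167  57  86  85
119 121 117 111 226 225 225 212 158 168 133 132 151 167 158 163 166 171 151  81  85  87
119 120 120 107 197 225 225 217 152 167 159 151 168 168 164 167 171 170  76  86  86  84
112 118 120 122  97 215 225 206 167 160 168 171 171 167 170 172 172  99  86  86  84  84
116 119 119 117 121 113 198 177 166 165 164 167 170 171 170 168  98  86  86  87  87  85
106 120 120 119 118 120 120 122 148 160 164 168 169 163 123  90  87  86  85  87  86  87
117 117 120 120 119 119 121 121 118 120 120 118 120  89  88  86  86  86  86  87  86  87
104 120 118 120 119 120 120 121 121 121 120 121 118  90  90  87  87  86  87  85  86  86
117 118 119 121 119 120 121 119 120 119 119 120 119  88  85  87  87  87  86  86  85  85
```

Numerically, the vial's septum is at about (314,223) against (315,225) predicted. The tin lid centre is at about (314,207) against (315,208.5), so the vial is central on the tin within ~2 mm. The gripper is clear.

```bash
python3 -m crank '[[0,0,0,0,0,0,0.4],[0,0,0,0,0,0,0.4]]' | head -2; python3 -c "
from station import robot
print(robot.close_job())"
```

```text
time: 34.52
eef_pos: [0.4648, 0.1225, 0.2301]
the job is handed in; nothing more can be done
None
```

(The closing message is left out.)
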